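Fit the crank to the food mill

TASK

Put the loose crank on the food mill's splined shaft: turn it by feel until its slots meet the shaft's teeth, let it slide down fully home on the collar without forcing it, then turn the mill with it until the crank's arm lies directly above the red handle, the knob over the handle and not on the far side. Press only gently on the mill, let go of the crank, and leave the other things on the table where they are.

Things in the scene. Friction and masses are not known exactly. Their poses are not given: they have to be found in the camera images.
- crank: Steel crank with black knob, loose, flat on the table, knob up, 0.2 to 0.4 kg. Origin: on the bore's axis at the underside; z up, x along the arm to the knob. Hub 40 x 40 mm (x, y +-20), 30 high, flat sides at y = +-20 to grip. Arm 18 wide, 10 thick, z 0 to 10, out to x = 124 mm. Knob 26 across, axis at x = 110, z 14 to 52 mm.
- crank_top (a point): Centre of the crank bore's upper mouth, 30 mm above the crank's origin. The bore goes right through: 20 mm across between its lugs, with five radial slots 6.6 mm wide out to 14 mm radius, every 72 degrees, one of them along the crank's x. The fit on the shaft allows about 4 degrees of turn and 0.8 mm sideways.
- crank_knob (a point): Point on the black knob's axis: x = 110, y = 0, z = 30 mm in the crank's frame.
- mill: Food mill: round steel bowl 192 mm across, 95 high, fast on the table. Origin: centre of its underside; z up, x along its red handle (22 wide, from the rim to x = 206, top at z = 93 mm). A bar 26 mm wide along y crosses the rim, top at z = 103; on it a dark bearing 40 mm across, up to z = 118, carries the upright drive shaft.
- seat (a point): Centre of the top face of the shaft's dark collar (34 mm across), on the shaft's axis, z = 124 mm: the crank's origin lies here when it is fully home. The shaft turns either way by at least a full turn, stiffly (0.25 N m), and stays where it is left; light pressure does not turn it.
- shaft_tip (a point): Tip of the shaft, 40 mm above the collar. Going up: five square-topped brass teeth every 72 degrees, 5 mm wide, out to 13 mm radius on an 18 mm core, 0 to 26 mm above the collar; then a plain steel pilot 16 mm across up to 34 mm, tapering to 8 mm at 40. The pilot enters the bore first; teeth that miss the slots stop the crank 26 mm above the collar.
- teeth_top (a point): On the shaft's axis at the teeth's upper ends, 26 mm above the collar. The teeth's angle differs each time and is not measured (this point does not turn with them): see it, or find it by turning the crank with a few newtons of pressure until it drops in.
- rice_bowl: White rice bowl, 116 mm across, 60 mm high. Leave it alone. Origin: underside.
- steel_mug: Steel mug, 84 mm across, 95 mm high, handle at its +y. Leave it alone. Origin: underside.
- small_cup: Small white plastic cup, 52 mm across, 50 mm high. Leave it alone. Origin: underside.
- spoon: Steel spoon 170 mm long, lying along its x. Leave it alone. Origin: underside.
- sieve_disc: Perforated aluminium sieve disc of the mill, 124 mm across, 3 mm thick. Leave it alone. Origin: underside.
- swatter: Blue plastic fly swatter, 390 mm long along its x, 90 mm wide head at +x. Leave it alone. Origin: underside. (under the joint of head and stick)
- menu_stand: Clear acrylic card stand with a pink card, 70 x 100 mm, 110 mm high. Leave it alone. Origin: underside.
- jar: Amber glass jar with a red cap, 72 mm across, 70 mm high. Leave it alone. Origin: underside.
There are look-alikes about, which are no part of the job. Leave any pink or yellow look-alike of the crank alone.

How it is judged:
By the outcome, as a careful person would: the job done as asked, in the order asked, and still so for the second after the job is handed in, with the robot touching nothing.
It also fails if it takes over 72 s, if anything falls off the work surface, if the arm or the gripper's body presses on something with over 40 N, if the wrist force passes 120 N, or if a joint passes its speed limit or range.

ROBOT

A 7-joint arm with a two-finger parallel gripper is mounted at the origin on the work surface. World frame = base frame: x ahead of the robot, y to its left, z up, the work surface at z = 0. Lengths are in m, angles in rad, forces in N, time in s.
With the tool pointing down it reaches from about 0.425 to 0.825 m from the base axis. Payload 3.6 kg.
Tool frame: the origin (TCP) lies where the fingers leave the gripper's body, on its centre line; the fingertips stand 73 mm ahead of it and the grasp point (between the pads) lies 54 mm ahead of it; z points along the fingers, y is the line along which they close (so a half turn about z gives the same grasp; the last joint's range is limited). The gripper opens to 85 mm and grips with 20 to 120 N. Pads are 22 mm wide; open, the fingers measure 114 mm over their backs; the gripper's body (76 mm by 85 mm) begins 54 mm behind the grasp point. The pads swing forward as they close: fully open they stand 13 mm farther back than shut.
Start: joints at [1.137, 0.615, -0.013, 1.423, 0.008, 1.103, -0.04], TCP at [0.257, -0.597, 0.304] pointing down, gripper open.
Joint ranges: [-3.12, 3.12], [-0.3, 2.06], [-1.34, 1.32], [0.26, 2.42], [-1.36, 4.5], [0.01, 1.98], [-2.84, 2.84]. Speed limits (rad/s): [2.79, 2.79, 3.14, 3.14, 3.14, 3.14, 3.14].

INTERFACE

Orientations are given as a 3x3 rotation matrix whose columns are the frame's x, y, z axes.
In Python, from rig import manip gives the robot as it stands.
- The arm moves only by the shell command python3 -m pendant 'ROWS' [FORCE]. ROWS is JSON, one flat list of numbers, 7 for each row, row after row: the closure in counts, from 0 (fully open) to 255 (shut), then the shift along the tool's x, y, z in m, then the turn, a rotation vector about the tool's x, y, z in degrees. In form: [grip, dx, dy, dz, ax, ay, az, grip, dx, dy, dz, ax, ay, az, ...]. A call has exactly 8 rows; each row shifts and turns the commanded pose from where the row before left it, along the tool's axes as they then stand; what a row does not reach is not made up. A row lasts 1/8 s, in which the tool goes at most 62.5 mm and 10.7 degrees, less where a joint would pass 70% of its speed; a pose out of reach is approached as far as the arm can. A call with a gripper value outside its range is refused whole. The fingers move at their own pace and stop on an object; FORCE is the grip in N (left out, the last holds). Time passes only in rows, so rows that do not move let the fingers close, or fill a call up. It gives the time, the measured TCP pose, the force, the opening and the grip force at its end, in the units of the state.
- manip.get_obs(): the state, without advancing time (a new reading comes with each control period).
- manip.capture(name): name is "side" or "top"; returns the picture (480x640x3 uint8, blue, green, red); there is no depth.
- manip.get_calibration(name): a dict with "fovy" (degrees; the focal length in pixels is half the picture's height over the tangent of half this angle, whatever the lens; pixels are square), "cx", "cy" (the principal point, pixels), "xyz" and "attitude" of the camera in the world. Camera axes: x right, y up, looking along -z (the intrinsics and any distortion apply to the point x, -y, -z); pixel columns grow to the right and rows downward; lengths in m; the calibration is good to about 2 mm. A picture is of the moment at which its call begins. get_calibration takes no time and is no camera call.
- manip.finish_job(): hands the job in; it is judged then, once.
Trained networks look in the newest picture that a camera, given by its name, has taken for a name from the list of things; names that differ only in an ending like _2 or _b are one class to them, and where a whole thing is asked for, a point or a joint stands for the part that bears it (a point fixed in the world has none). Each returns a list of dicts, best first, with "confidence" (0 to 1); they miss things now and then, are a little off and sometimes report something else, mostly with a low value. They report only what shows in the picture. A call takes as long as a camera call. They do not tell look-alikes from the thing itself.
- manip.boxes_of(thing, camera): "at" ([x, y, z] in m, in the coordinates of the camera as it stood for that picture, good to about 4 mm: the middle of the surface that is visible of it).
- manip.outline_of(thing, camera): "region" (480x640 bool, what is visible of it).
The state is a dict: "time_s": time; "joints": joint angles; "dq": joint speeds; "tau": joint torques, N m; "eef_pos": TCP position; "tool_rot": TCP orientation; "ft_force": force on the tool from outside, world axes, zero at the start; "moment": the same for the moment, N m; "finger_gap": finger opening in m; "grip_force": force on a finger pad.
Only numpy, scipy, OpenCV 4.12 (cv2) and the standard library are available. Lean on these libraries where they do the work, as an engineer would, in place of code of your own. Each camera call takes 0.05 s, during which the arm holds its last target. There are 200 camera calls.

## Working session

There is one attempt and no reset: what is moved stays moved. The work goes in short steps, Python scripts to look and compute and a shell command to move; the robot and the scene stay as the last step left them, time stands still between calls to the robot, and variables do not carry over. Pictures are saved under pics/ and viewed, at most 10 in all, crops included, and the job is handed in when it is done.

```bash
ls; mkdir -p pics
python3 - <<'E'
from rig import manip
import cv2,numpy as np
np.set_printoptions(precision=4,suppress=True)
for n in("side","top"):
    im=manip.capture(n); cv2.imwrite(f"pics/{n}0.png",im)
    c=manip.get_calibration(n); print(n,c)
    R=np.array(c["attitude"])
    for t in("crank","crank_knob","crank_top","mill","shaft_tip","teeth_top","seat"):
        for d in manip.boxes_of(t,n)[:3]:
            try: print(t,round(d["confidence"],2),R@d["at"]+c["xyz"])
            except Exception as e: print(t,d,e)
o=manip.get_obs(); print(o)
E
```

```text
pics
side {'fovy': 44.06033229338554, 'cx': 321.05422799162045, 'cy': 239.5927223179592, 'xyz': array([-0.4204, -1.1152,  0.9907]), 'attitude': array([[ 0.7864,  0.3094, -0.5347],
       [-0.6174,  0.4214, -0.6642],
       [ 0.0198,  0.8525,  0.5224]])}
crank 0.85 [0.5532 0.1674 0.0171]
crank 0.77 [0.2795 0.3056 0.0147]
crank 0.73 [ 0.2168 -0.2348  0.021 ]
crank_knob 0.85 [0.5546 0.1705 0.0144]
crank_knob 0.85 [0.3843 0.1504 0.021 ]
crank_knob 0.78 [ 0.225  -0.2368  0.0195]
crank_top 0.76 [0.4082 0.465  0.024 ]
crank_top 0.71 [0.2802 0.3005 0.0193]
crank_top 0.7 [0.5562 0.168  0.0156]
mill 0.82 [ 0.5056 -0.2028  0.0682]
shaft_tip 0.84 [ 0.4984 -0.2123  0.07  ]
teeth_top 0.7 [ 0.508  -0.2083  0.0686]
teeth_top 0.55 [0.5527 0.1664 0.0163]
seat 0.8 [ 0.5078 -0.2107  0.0692]
top {'fovy': 45.177987074172364, 'cx': 309.5544211951936, 'cy': 240.1090160734048, 'xyz': array([0.2717, 0.0182, 1.5328]), 'attitude': array([[-0.0061,  0.9867, -0.1625],
       [-0.9999, -0.0044,  0.011 ],
       [ 0.0101,  0.1625,  0.9867]])}
crank 0.84 [0.2521 0.3237 0.0206]
crank 0.77 [0.5555 0.1684 0.0232]
crank
[... 412 characters left out ...]
039]
teeth_top 0.71 [ 0.5156 -0.2144  0.0493]
seat 0.93 [ 0.5164 -0.2142  0.0531]
seat 0.39 [0.5552 0.1681 0.0205]
{'time_s': 0.8, 'joints': array([ 1.1375,  0.6149, -0.0126,  1.4234,  0.0081,  1.1034, -0.0405]), 'dq': array([-0.0004, -0.0001,  0.0009, -0.0005,  0.0012, -0.0013, -0.0007]), 'tau': array([ -0.0001, -46.9048,   0.2593, -17.1333,   0.0101,   0.0015,
        -0.    ]), 'eef_pos': array([ 0.2572, -0.5969,  0.3039]), 'tool_rot': array([[ 0.9184,  0.3957,  0.    ],
       [ 0.3957, -0.9184,  0.    ],
       [ 0.    , -0.    , -1.    ]]), 'ft_force': array([-0.0165, -0.3213,  0.664 ]), 'moment': array([ 0.0058, -0.0049, -0.0172]), 'grip_force': 0.0, 'finger_gap': 0.08539510846635767}
```

View pics/top0.png

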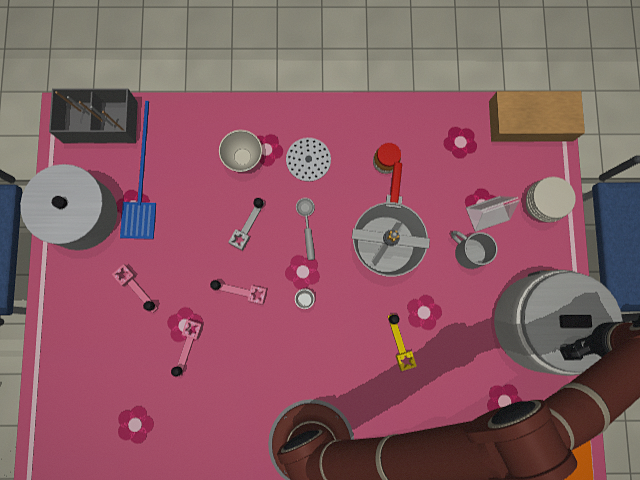

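View pics/side0.png

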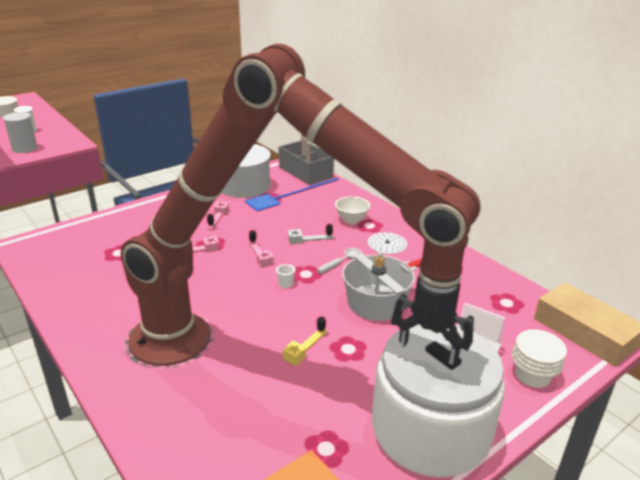

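Crank candidates in the top picture: steel/grey (hub 240,239, knob 259,203), pink (124,272), (192,328) and (258,294), yellow (405,360). Only the grey one is steel with a black knob, so it is the one meant. I'll enlarge it to confirm, along with the shaft.

```bash
cat > h.py <<'E'
from rig import manip
import cv2,numpy as np
np.set_printoptions(precision=4,suppress=True)
def ray(n,u,v):
    c=manip.get_calibration(n);f=240/np.tan(np.radians(c["fovy"])/2)
    return np.array(c["xyz"]),np.array(c["attitude"])@np.array([(u-c["cx"])/f,-(v-c["cy"])/f,-1])
def onz(n,u,v,z):
    o,d=ray(n,u,v);return o+d*(z-o[2])/d[2]
def pix(n,p):
    c=manip.get_calibration(n);f=240/np.tan(np.radians(c["fovy"])/2)
    q=np.array(c["attitude"]).T@(np.array(p)-c["xyz"]);return c["cx"]+f*q[0]/-q[2],c["cy"]-f*q[1]/-q[2]
E
python3 - <<'E'
from h import *
im=cv2.imread("pics/top0.png")
a=cv2.resize(im[190:260,210:280],(560,560),interpolation=cv2.INTER_CUBIC)[:, :400] if 0 else cv2.resize(im[190:260,215:285],(400,400),interpolation=cv2.INTER_CUBIC)
b=cv2.resize(im[212:262,366:416],(400,400),interpolation=cv2.INTER_CUBIC)
cv2.imwrite("pics/crop1.png",np.hstack([a,b]))
for t in("crank","mill","crank_knob"):
  for d in manip.outline_of(t,"top"):
    m=d["region"].astype(np.uint8); ys,xs=np.nonzero(m)
    print(t,round(d["confidence"],2),xs.mean(),ys.mean(),m.sum(),xs.min(),xs.max(),ys.min(),ys.max())
print("hub",onz("top",240,239,.03),"knob",onz("top",259,202.5,.052))
print("shaft",onz("top",392,237,.164),"handle",onz("top",396.5,165,.093),onz("top",395,200,.093))
E
```

```text
crank 0.88 400.44894366197184 344.98767605633805 568 388 415 315 369
crank 0.76 245.94096601073346 227.28801431127013 559 229 263 198 250
crank 0.73 133.38279932546374 286.36256323777405 593 113 156 265 311
crank 0.64 186.97445255474452 344.92518248175185 548 172 201 320 376
crank 0.58 238.89285714285714 291.1533613445378 476 210 265 280 304
mill 0.73 390.4799334580994 234.75504262840508 4809 352 429 162 277
crank_knob 0.96 240.69702602230484 291.3289962825279 538 210 266 280 304
crank_knob 0.93 186.03074141048825 347.28209764918626 553 171 201 321 376
crank_knob 0.91 133.45679012345678 286.4920634920635 567 112 156 265 311
crank_knob 0.72 246.6845238095238 225.875 504 229 263 198 249
crank_knob 0.58 400.0134357005758 344.65259117082536 521 388 414 315 369
hub [0.523  0.1849 0.03  ] knob [0.6163 0.1339 0.052 ]
shaft [ 0.5038 -0.1959  0.164 ] handle [ 0.7049 -0.2242  0.093 ] [ 0.612  -0.2175  0.093 ]
```

View pics/crop1.png

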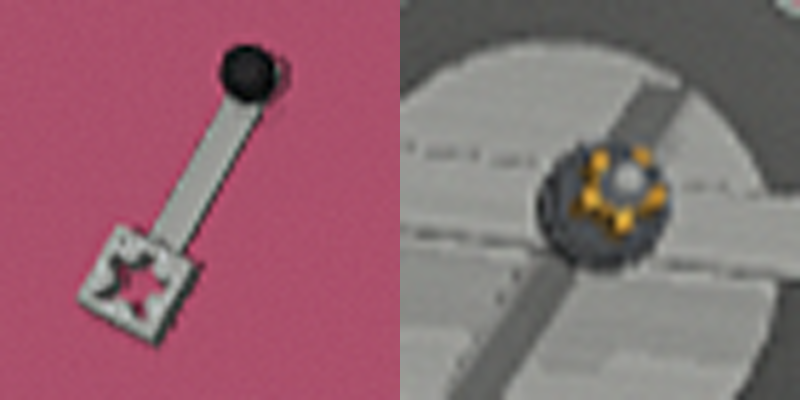

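Left: steel crank with its black knob, star-shaped bore at about (238,240), knob at (258,203). Right: shaft tip at about (394,234), with five brass teeth around (393,235).

Run:
```python
from h import *
T=lambda x,y:((x-400+.5)/8-.5+366,(y+.5)/8-.5+212)
C=lambda x,y:((x+.5)*.175-.5+215,(y+.5)*.175-.5+190)
hub=onz("top",*C(134,286),.030);kn=onz("top",*C(248,75),.050)
print("bore",hub,"knob",kn,"len",np.hypot(*(kn-hub)[:2]),"yaw",np.degrees(np.arctan2(*(kn-hub)[1::-1])))
# hub corners
P=np.array([onz("top",*C(*q),.03)[:2] for q in((118,226),(203,262),(157,345),(78,297))]);print(P.mean(0),np.linalg.norm(np.diff(P,axis=0),axis=1),np.degrees(np.arctan2(*(P[0]-P[3])[::-1])),np.degrees(np.arctan2(*(P[1]-P[2])[::-1])))
print("tip",onz("top",*T(630,178),.164),"bearing",onz("top",*T(603,203),.118))
t=np.array([onz("top",*T(*q),.149)[:2] for q in((600,160),(643,155),(657,195),(623,222),(590,198))])
c=t.mean(0);a=np.degrees(np.arctan2(*(t-c).T[::-1]));print("teeth",c,np.linalg.norm(t-c,axis=1),a,a%72)
h=onz("top",396.5,165,.093)[:2];s=onz("top",*T(630,178),.164)[:2]
# side cam crops: check
im=manip.capture("side")
print("tip side",pix("side",[*s,.164]),"hub",pix("side",hub),"top bore",pix("side",kn))
u,v=map(int,pix("side",[*s,.145])); A=cv2.resize(im[v-25:v+25,u-25:u+25],(400,400),interpolation=3);print(u-25,v-25)
u,v=map(int,pix("side",hub));B=cv2.resize(im[v-25:v+25,u-25:u+25],(400,400),interpolation=3);print(u-25,v-25)
m=cv2.resize(cv2.imread("pics/top0.png")[155:205,370:420],(0,0),fx=4,fy=4,interpolation=3)
cv2.imwrite("pics/crop2.png",np.hstack([A,B]))
# red handle pca (top)
t0=cv2.imread("pics/top0.png").astype(int);r=(t0[...,2]>130)&(t0[...,1]<60)&(t0[...,0]<60)
yy,xx=np.nonzero(r[170:198,380:410])
pts=np.array([onz("top",x+380,y+170,.093)[:2] for x,y in zip(xx,yy)]);m0=pts.mean(0);w=np.linalg.svd(pts-m0,full_matrices=False)[2][0]
print("handle",m0,len(pts),w,np.degrees(np.arctan2(w[1],w[0])),"from shaft",np.degrees(np.arctan2(*(m0-s)[::-1])), pts.min(0),pts.max(0))
```

```text
bore [0.5213 0.1901 0.03  ] knob [0.6162 0.1367 0.05  ] len 0.10887650341449676 yaw -29.326825742305367
[0.523  0.1878] [0.043  0.0439 0.0431] -28.361635579509155 -28.198261113321287
tip [ 0.5116 -0.2017  0.164 ] bearing [ 0.5118 -0.2004  0.118 ]
teeth [ 0.5118 -0.2018] [0.0105 0.0116 0.0108 0.0111 0.0107] [  39.5506  -34.2734 -105.2308  178.9202  110.0674] [39.5506 37.7266 38.7692 34.9202 38.0674]
tip side (np.float64(379.8986169651669), np.float64(251.74570124173383)) hub (np.float64(294.30531128641263), np.float64(232.51696938995943)) top bore (np.float64(328.48666542186083), np.float64(224.9700935007967))
354 232
269 207
handle [ 0.6552 -0.2204] 203 [-0.9885  0.151 ] 171.31222747720636 from shaft -7.414040837472744 [ 0.6199 -0.2328] [ 0.6915 -0.2074]
```

View pics/crop2.png

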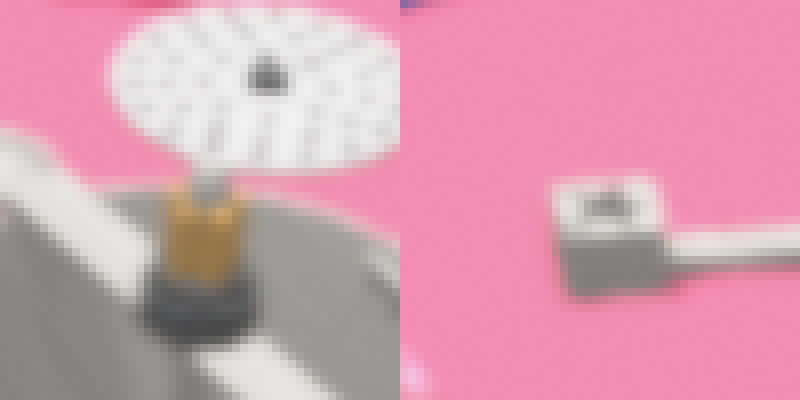

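```bash
python3 -m pendant '[0,0.0417,-0.036,0,0,0,0, 0,0.0417,-0.036,0,0,0,0, 0,0.0417,-0.036,0,0,0,0, 0,0.0417,-0.036,0,0,0,0, 0,0.0417,-0.036,0,0,0,0, 0,0.0417,-0.036,0,0,0,0, 0,0.0417,-0.036,0,0,0,0, 0,0.0417,-0.036,0,0,0,0]' 40
python3 -m pendant '[0,0.0275,-0.0411,0,0,0,0, 0,0.0275,-0.0411,0,0,0,0, 0,0.0275,-0.0411,0,0,0,0, 0,0.0275,-0.0411,0,0,0,0, 0,0.0275,-0.0411,0,0,0,0, 0,0.0275,-0.0411,0,0,0,0, 0,0.0275,-0.0411,0,0,0,0, 0,0.0275,-0.0411,0,0,0,0]'
python3 -m pendant '[0,0,0,0,0,0,-10.6, 0,0,0,0,0,0,-10.6, 0,0,0,0,0,0,-10.6, 0,0,0,0,0,0,-10.6, 0,0,0,0,0,0,-10.6, 0,0,0,0,0,0,-10.6, 0,0,0,0,0,0,-10.6, 0,0,0,0,0,0,-10.6]'
python3 -m pendant '[0,0,0,0.02,0,0,-10.6, 0,0,0,0.02,0,0,-10.6, 0,0,0,0.02,0,0,-10.6, 0,0,0,0.02,0,0,-10.6, 0,0,0,0.02,0,0,0, 0,0,0,0.02,0,0,0, 0,0,0,0,0,0,0, 0,0,0,0,0,0,0]'
cat >> h.py <<'E'
def delta(p,yaw):
    o=manip.get_obs();R=np.array(o["tool_rot"]);x=np.degrees(np.arctan2(R[1,0],R[0,0]))
    print("t",o["time_s"],"pos",o["eef_pos"],"toolyaw",x,"gap",o["finger_gap"],"F",o["ft_force"],"M",o["moment"],"q7",o["joints"][6])
    print("tool shift",R.T@(np.array(p)-o["eef_pos"]),"tool z turn",-((yaw-x+180)%360-180),"tilt",R[:,2])
E
python3 -c "
from h import *
delta([.522,.189,.077],151.3)"
```

```text
time_s: 2.0
eef_pos: [0.4504, -0.1989, 0.3043]
tool_rot: [[0.918, 0.396, 0.001], [0.396, -0.918, -0.0], [0.001, 0.001, -1.0]]
ft_force: [0.6, -0.7, -0.4]
finger_gap: 0.0855
grip_force: 0.0
time_s: 3.0
eef_pos: [0.5219, 0.1901, 0.3042]
tool_rot: [[0.918, 0.395, 0.001], [0.395, -0.918, 0.0], [0.001, 0.0, -1.0]]
ft_force: [0.7, -0.4, -0.0]
finger_gap: 0.0855
grip_force: 0.0
time_s: 4.0
eef_pos: [0.5216, 0.1884, 0.3041]
tool_rot: [[-0.316, 0.949, 0.0], [0.949, 0.316, -0.0], [-0.0, 0.0, -1.0]]
ft_force: [-0.2, -0.4, 0.2]
finger_gap: 0.0853
grip_force: 0.0
time_s: 5.0
eef_pos: [0.522, 0.1889, 0.1847]
tool_rot: [[-0.87, 0.492, 0.001], [0.492, 0.87, 0.001], [-0.001, 0.001, -1.0]]
ft_force: [0.7, 1.5, -0.6]
finger_gap: 0.0855
grip_force: 0.0
t 5.0 pos [0.522  0.1889 0.1847] toolyaw 150.49995215519266 gap 0.08550828541174807 F [ 0.674   1.4832 -0.6261] M [-0.0091  0.0065 -0.0021] q7 0.13114736215272949
tool shift [0.0001 0.     0.1077] tool z turn -0.8000478448073522 tilt [ 0.0012  0.0006 -1.    ]
```

```bash
python3 -m pendant '[0,0,0,0.025,0,0,-0.8, 0,0,0,0.025,0,0,0, 0,0,0,0.025,0,0,0, 0,0,0,0.02,0,0,0, 0,0,0,0.0125,0,0,0, 100,0,0,0,0,0,0, 200,0,0,0,0,0,0, 255,0,0,0,0,0,0]' 40
python3 -m pendant '[255,0,0,0,0,0,0, 255,0,0,0,0,0,0, 255,0,0,0,0,0,0, 255,0,0,0,0,0,0, 255,0,0,0,0,0,0, 255,0,0,0,0,0,0, 255,0,0,0,0,0,0, 255,0,0,0,0,0,0]' 60
python3 -c "
from h import *
delta([.522,.189,.3],151.3);print(manip.get_obs()['joints'])"
```

```text
time_s: 6.0
eef_pos: [0.5223, 0.1893, 0.0777]
tool_rot: [[-0.877, 0.48, 0.003], [0.48, 0.877, 0.002], [-0.001, 0.003, -1.0]]
ft_force: [0.5, 1.0, 3.3]
finger_gap: 0.0394
grip_force: 42.0
time_s: 7.0
eef_pos: [0.5223, 0.1894, 0.0778]
tool_rot: [[-0.877, 0.48, 0.003], [0.48, 0.877, 0.002], [-0.002, 0.003, -1.0]]
ft_force: [0.1, -0.0, 6.4]
finger_gap: 0.0388
grip_force: 60.7
t 7.0 pos [0.5223 0.1894 0.0778] toolyaw 151.3223434482038 gap 0.0388063173885665 F [ 0.0516 -0.0135  6.4399] M [0.0388 0.037  0.0161] q7 0.01751906620651738
tool shift [-0.0003  0.0001 -0.2222] tool z turn 0.022343448203798744 tilt [ 0.0027  0.0016 -1.    ]
[-0.0599  0.8466 -0.5265  1.8851  0.7219  0.6055  0.0175]
```

```bash
python3 -m pendant '[255,0,0,-0.01,0,0,0, 255,0,0,-0.03,0,0,0, 255,0,0,-0.035,0,0,0, 255,0,0,-0.035,0,0,0, 255,0,0,-0.035,0,0,0, 255,0,0,-0.035,0,0,0, 255,0,0,-0.025,0,0,0, 255,0,0,0,0,0,0]'
python3 -m pendant '[255,-0.0223,-0.0435,0,0,0,0, 255,-0.0223,-0.0435,0,0,0,0, 255,-0.0223,-0.0435,0,0,0,0, 255,-0.0223,-0.0435,0,0,0,0, 255,-0.0223,-0.0435,0,0,0,0, 255,-0.0223,-0.0435,0,0,0,0, 255,-0.0223,-0.0435,0,0,0,0, 255,-0.0223,-0.0435,0,0,0,5.5]'
python3 -m pendant '[255,0,0,0,0,0,0, 255,0,0,0,0,0,0, 255,0,0,0,0,0,0, 255,0,0,0,0,0,0, 255,0,0,0,0,0,0, 255,0,0,0,0,0,0, 255,0,0,0,0,0,0, 255,0,0,0,0,0,0]'
python3 - <<'E'
from h import *
delta([.512,-.2015,.25],145.8);o=manip.get_obs();print(o["joints"])
R=np.array(o["tool_rot"]);p=o["eef_pos"]
# predicted crank: origin 77.8mm along tool z ; crank x = -tool x
org=p+R[:,2]*.0778;X=-R[:,0]*-1 if 0 else R[:,0]*-1
kt=org+X*.11-R[:,2]*.052;print("pred knob top",kt,"pix",pix("top",kt),pix("side",kt),"hub top corner pix side",pix("side",org-R[:,2]*.03))
a=manip.capture("top");b=manip.capture("side")
u,v=map(int,pix("top",kt));print("top off",u-40,v-25);A=cv2.resize(a[v-25:v+25,u-40:u+10],(400,400),interpolation=3)
u,v=map(int,pix("side",kt));print("side off",u-50,v-40);B=cv2.resize(b[v-40:v+40,u-60:u+20],(400,400),interpolation=3)
cv2.imwrite("pics/c3.png",np.hstack([A,B]))
E
```

```text
time_s: 8.0
eef_pos: [0.5217, 0.1888, 0.2829]
tool_rot: [[-0.877, 0.48, 0.003], [0.48, 0.877, 0.001], [-0.002, 0.002, -1.0]]
ft_force: [0.6, -0.3, -3.8]
finger_gap: 0.039
grip_force: 61.1
time_s: 9.0
eef_pos: [0.5094, -0.2041, 0.2793]
tool_rot: [[-0.826, 0.564, -0.004], [0.564, 0.826, 0.002], [0.004, -0.001, -1.0]]
ft_force: [-0.1, -0.4, -2.6]
finger_gap: 0.0387
grip_force: 61.3
time_s: 10.0
eef_pos: [0.5109, -0.2024, 0.2814]
tool_rot: [[-0.827, 0.562, 0.0], [0.562, 0.827, -0.0], [-0.0, 0.0, -1.0]]
ft_force: [0.5, -0.0, -3.8]
finger_gap: 0.0391
grip_force: 61.3
t 10.0 pos [ 0.5109 -0.2024  0.2814] toolyaw 145.8089969738545 gap 0.039112754933840144 F [ 0.533  -0.0117 -3.7542] M [ 0.0194  0.0843 -0.014 ] q7 0.8709535982087878
tool shift [-0.0004  0.0013  0.0314] tool z turn 0.008996973854493717 tilt [ 0. -0. -1.]
[ 0.8086  0.5781 -0.7454  1.7341  0.4532  1.0094  0.871 ]
pred knob top [ 0.6019 -0.2642  0.2556] pix (np.float64(426.6856557557247), np.float64(187.7708088886828)) (np.float64(425.69516705486143), np.float64(220.46506673254873)) hub top corner pix side (np.float64(381.86202758428885), np.float64(228.7628233857849))
top off 386 162
side off 375 180
```

View pics/c3.png

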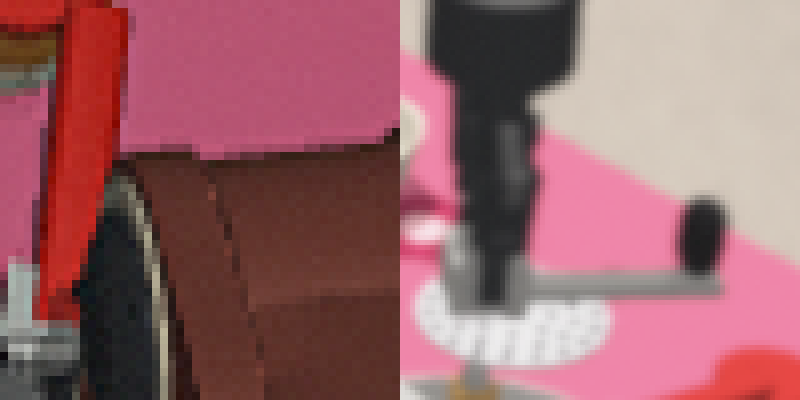

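The side view shows the crank level in the grip, knob at (425,220) as predicted, and the bore above the shaft tip at (380,255). Descending now.

```bash
python3 -m pendant '[255,-0.0004,0.0013,0.01,0,0,0, 255,0,0,0.01,0,0,0, 255,0,0,0.01,0,0,0, 255,0,0,0.006,0,0,0, 255,0,0,0.003,0,0,0, 255,0,0,0.003,0,0,0, 255,0,0,0.002,0,0,0, 255,0,0,0,0,0,0]'
python3 -c "
from h import *
delta([.512,-.2015,.228],145.8)"
```

```text
time_s: 11.1
eef_pos: [0.512, -0.2015, 0.2374]
tool_rot: [[-0.827, 0.562, 0.0], [0.562, 0.827, 0.0], [0.0, 0.0, -1.0]]
ft_force: [-0.0, 0.2, -2.9]
finger_gap: 0.0394
grip_force: 61.3
t 11.1 pos [ 0.512  -0.2015  0.2374] toolyaw 145.80737291243886 gap 0.03935197288909708 F [-0.0169  0.172  -2.8906] M [0.054  0.1019 0.0079] q7 0.8247144773879643
tool shift [ 0.     -0.      0.0094] tool z turn 0.007372912438853518 tilt [ 0.  0. -1.]
```

```bash
python3 -m pendant '[255,0,0,0.002,0,0,0, 255,0,0,0.002,0,0,0, 255,0,0,0.002,0,0,0, 255,0,0,0.001,0,0,0, 255,0,0,0.001,0,0,0, 255,0,0,0.001,0,0,0, 255,0,0,0.001,0,0,0, 255,0,0,0,0,0,0]'
python3 -c "
from h import *
delta([.512,-.2015,.228],145.8)"
```

```text
time_s: 12.1
eef_pos: [0.5119, -0.2014, 0.2273]
tool_rot: [[-0.827, 0.562, -0.001], [0.562, 0.827, 0.0], [0.001, -0.0, -1.0]]
ft_force: [-0.6, -0.5, -2.9]
finger_gap: 0.0391
grip_force: 61.4
t 12.1 pos [ 0.5119 -0.2014  0.2273] toolyaw 145.80821299623128 gap 0.03910450767992061 F [-0.6177 -0.492  -2.9178] M [0.0702 0.1462 0.0104] q7 0.81415819395334
tool shift [-0.0002  0.     -0.0007] tool z turn 0.008212996231264924 tilt [-0.0006  0.0002 -1.    ]
```

No contact yet, so I'll go down in 1 mm steps.

```bash
python3 -m pendant '[255,0,0,0.001,0,0,0, 255,0,0,0.001,0,0,0, 255,0,0,0.001,0,0,0, 255,0,0,0,0,0,0, 255,0,0,0,0,0,0, 255,0,0,0,0,0,0, 255,0,0,0,0,0,0, 255,0,0,0,0,0,0]'
python3 -c "
from h import *
delta([.512,-.2015,.2018],145.8)"
```

```text
time_s: 13.1
eef_pos: [0.5118, -0.2015, 0.2243]
tool_rot: [[-0.827, 0.562, -0.001], [0.562, 0.827, 0.0], [0.001, -0.0, -1.0]]
ft_force: [-1.9, -0.1, -3.9]
finger_gap: 0.0389
grip_force: 61.4
t 13.1 pos [ 0.5118 -0.2015  0.2243] toolyaw 145.80598850079716 gap 0.03888832688031619 F [-1.8737 -0.1071 -3.9261] M [ 0.1367  0.3664 -0.0317] q7 0.8109501796966604
tool shift [-0.0002  0.0001  0.0225] tool z turn 0.005988500797144525 tilt [-0.0006  0.0001 -1.    ]
```

```bash
python3 -m pendant '[255,0,0,0.001,0,0,0, 255,0,0,0.001,0,0,0, 255,0,0,0.001,0,0,0, 255,0,0,0.001,0,0,0, 255,0,0,0,0,0,0, 255,0,0,0,0,0,0, 255,0,0,0,0,0,0, 255,0,0,0,0,0,0]'
python3 -c "
from h import *
delta([.512,-.2015,.2018],145.8)"
```

```text
time_s: 14.1
eef_pos: [0.5118, -0.2015, 0.2203]
tool_rot: [[-0.827, 0.562, -0.001], [0.562, 0.827, 0.0], [0.001, -0.0, -1.0]]
ft_force: [-3.2, 1.0, -2.5]
finger_gap: 0.0393
grip_force: 61.5
t 14.1 pos [ 0.5118 -0.2015  0.2203] toolyaw 145.8085599200474 gap 0.03933487332265093 F [-3.2466  0.9855 -2.5354] M [ 0.1248  0.7418 -0.0677] q7 0.8067048882379125
tool shift [-0.0002  0.0001  0.0185] tool z turn 0.008559920047389369 tilt [-0.0006  0.0002 -1.    ]
```

It has entered the slots. I'll ease off the sideways force and continue.

```bash
python3 -m pendant '[255,0.0006,-0.0001,0,0,0,0, 255,0,0,0.0015,0,0,0, 255,0,0,0.0015,0,0,0, 255,0,0,0.0015,0,0,0, 255,0,0,0.0015,0,0,0, 255,0,0,0.001,0,0,0, 255,0,0,0.001,0,0,0, 255,0,0,0,0,0,0]'
python3 -c "
from h import *
delta([.512,-.2015,.2018],145.8)"
```

```text
time_s: 15.1
eef_pos: [0.5117, -0.2014, 0.2123]
tool_rot: [[-0.827, 0.562, 0.001], [0.562, 0.827, -0.0], [-0.0, 0.0, -1.0]]
ft_force: [-0.8, -0.6, -2.2]
finger_gap: 0.0386
grip_force: 61.5
t 15.1 pos [ 0.5117 -0.2014  0.2123] toolyaw 145.80756415256965 gap 0.038576635315855284 F [-0.8167 -0.6479 -2.2454] M [-0.1149  0.3798  0.0121] q7 0.7975954355797001
tool shift [-0.0003  0.0001  0.0105] tool z turn 0.0075641525696426015 tilt [ 0.0005 -0.0001 -1.    ]
```

```bash
python3 -m pendant '[255,0,0,0.002,0,0,0, 255,0,0,0.0015,0,0,0, 255,0,0,0.0015,0,0,0, 255,0,0,0.0015,0,0,0, 255,0,0,0.001,0,0,0, 255,0,0,0.001,0,0,0, 255,0,0,0,0,0,0, 255,0,0,0,0,0,0]'
python3 -c "
from h import *
delta([.512,-.2015,.2018],145.8)"
```

```text
time_s: 16.1
eef_pos: [0.5116, -0.2014, 0.2038]
tool_rot: [[-0.827, 0.562, 0.0], [0.562, 0.827, 0.0], [-0.0, 0.0, -1.0]]
ft_force: [-0.2, -1.1, -3.0]
finger_gap: 0.0388
grip_force: 61.4
t 16.1 pos [ 0.5116 -0.2014  0.2038] toolyaw 145.8033631290084 gap 0.03877123951230335 F [-0.1842 -1.1114 -2.9746] M [-0.3076  0.1049 -0.0325] q7 0.7882611613796058
tool shift [-0.0004  0.0001  0.002 ] tool z turn 0.003363129008391752 tilt [ 0.0003  0.     -1.    ]
```

```bash
python3 -m pendant '[255,0,0,0.0008,0,0,0, 255,0,0,0,0,0,0, 255,0,0,0.0007,0,0,0, 255,0,0,0,0,0,0, 255,0,0,0.0005,0,0,0, 255,0,0,0,0,0,0, 255,0,0,0,0,0,0, 255,0,0,0,0,0,0]'
python3 -c "
from h import *
delta([.512,-.2015,.2018],145.8)"
```

```text
time_s: 17.1
eef_pos: [0.5114, -0.2012, 0.2019]
tool_rot: [[-0.827, 0.562, -0.0], [0.562, 0.827, 0.0], [0.0, -0.0, -1.0]]
ft_force: [-1.9, -1.8, -1.8]
finger_gap: 0.0392
grip_force: 61.4
t 17.1 pos [ 0.5114 -0.2012  0.2019] toolyaw 145.80898494358507 gap 0.03922289381009165 F [-1.8747 -1.759  -1.8324] M [-0.3005  0.2812  0.0034] q7 0.7860512792626946
tool shift [-0.0006  0.0001  0.0001] tool z turn 0.00898494358506241 tilt [-0.0001  0.     -1.    ]
```

```bash
python3 -m pendant '[255,0,0,0.0004,0,0,0, 255,0,0,0,0,0,0, 255,0,0,0.0004,0,0,0, 255,0,0,0,0,0,0, 255,0,0,0.0004,0,0,0, 255,0,0,0,0,0,0, 255,0,0,0,0,0,0, 255,0,0,0,0,0,0]'
python3 -c "
from h import *
delta([.512,-.2015,.2018],145.8)"
```

```text
time_s: 18.1
eef_pos: [0.5115, -0.2012, 0.2018]
tool_rot: [[-0.827, 0.562, 0.0], [0.562, 0.827, -0.001], [-0.001, -0.001, -1.0]]
ft_force: [-4.1, -1.4, 7.6]
finger_gap: 0.0391
grip_force: 62.6
t 18.1 pos [ 0.5115 -0.2012  0.2018] toolyaw 145.80551787592955 gap 0.03905170179757025 F [-4.1205 -1.4234  7.6365] M [-0.2922  0.9005  0.0025] q7 0.7847236286747644
tool shift [-0.0006  0.      0.    ] tool z turn 0.00551787592954156 tilt [ 0.0002 -0.0009 -1.    ]
```

Home: z stopped where predicted, with about 10 N felt. I'll relieve the pressure and turn +26° (tool z −26) toward the handle.

```bash
python3 -m pendant '[255,0.0005,0,-0.0008,0,0,0, 255,0,0,0,0,0,-3, 255,0,0,0,0,0,-4, 255,0,0,0,0,0,-4, 255,0,0,0,0,0,-4, 255,0,0,0,0,0,-4, 255,0,0,0,0,0,-4, 255,0,0,0,0,0,-3]'
python3 -m pendant '[255,0,0,0,0,0,0, 255,0,0,0,0,0,0, 255,0,0,0,0,0,0, 255,0,0,0,0,0,0, 255,0,0,0,0,0,0, 255,0,0,0,0,0,0, 255,0,0,0,0,0,0, 255,0,0,0,0,0,0]'
python3 -c "
from h import *
delta([.512,-.2015,.2018],171.8)"
```

```text
time_s: 19.1
eef_pos: [0.5108, -0.2021, 0.2019]
tool_rot: [[-0.99, 0.143, -0.001], [0.143, 0.99, -0.002], [0.001, -0.002, -1.0]]
ft_force: [-2.9, -3.9, 4.4]
finger_gap: 0.0392
grip_force: 61.9
time_s: 20.1
eef_pos: [0.5108, -0.2021, 0.2018]
tool_rot: [[-0.99, 0.144, -0.001], [0.144, 0.99, -0.002], [0.001, -0.002, -1.0]]
ft_force: [-4.3, -3.6, 3.9]
finger_gap: 0.0389
grip_force: 62.2
t 20.1 pos [ 0.5108 -0.2021  0.2018] toolyaw 171.71415001904552 gap 0.03887374261352046 F [-4.3229 -3.5761  3.8648] M [-0.6497  0.723  -0.1178] q7 1.1508025657430658
tool shift [-0.0011  0.0008  0.    ] tool z turn -0.08584998095449237 tilt [-0.0008 -0.0019 -1.    ]
```

```bash
python3 -m pendant '[255,0.0006,-0.0007,-0.0004,0,0,0, 255,0,0,0,0,0,0, 255,0,0,0,0,0,0, 200,0,0,0,0,0,0, 100,0,0,0,0,0,0, 0,0,0,0,0,0,0, 0,0,0,0,0,0,0, 0,0,0,0,0,0,0]' 
python3 -m pendant '[0,0,0,-0.005,0,0,0, 0,0,0,-0.02,0,0,0, 0,0,0,-0.03,0,0,0, 0,0,0,-0.03,0,0,0, 0,0,0,-0.03,0,0,0, 0,0,0,-0.03,0,0,0, 0,-0.03,0.05,0,0,0,0, 0,-0.03,0.05,0,0,0,0]'
python3 -m pendant '[0,0,0.06,0,0,0,0, 0,0,0.06,0,0,0,0, 0,0,0.06,0,0,0,0, 0,0,0.06,0,0,0,0, 0,0,0.06,0,0,0,0, 0,0,0.06,0,0,0,0, 0,0,0,0,0,0,0, 0,0,0,0,0,0,0]'
python3 - <<'E'
from h import *
a=manip.capture("top");b=manip.capture("side")
S=[.5115,-.2015,.124];u,v=map(int,pix("top",S));print("top off",u-30,v-80,pix("top",[.5115,-.2015,.154]));A=cv2.resize(a[v-80:v+20,u-30:u+50],(400,500),interpolation=3)
u,v=map(int,pix("side",S));print("side off",u-40,v-60);B=cv2.resize(b[v-60:v+40,u-20:u+60],(400,500),interpolation=3)
cv2.imwrite("pics/c4.png",np.hstack([A,B]));cv2.imwrite("pics/top4.png",a)
E
```

```text
time_s: 21.1
eef_pos: [0.5105, -0.201, 0.202]
tool_rot: [[-0.99, 0.142, 0.0], [0.142, 0.99, 0.001], [-0.0, 0.001, -1.0]]
ft_force: [-0.3, 0.1, 0.7]
finger_gap: 0.0856
grip_force: 0.0
time_s: 22.1
eef_pos: [0.5848, -0.1114, 0.3479]
tool_rot: [[-0.989, 0.146, 0.002], [0.146, 0.989, -0.001], [-0.002, -0.0, -1.0]]
ft_force: [0.6, -0.8, 0.3]
finger_gap: 0.0854
grip_force: 0.0
time_s: 23.1
eef_pos: [0.6353, 0.2449, 0.3469]
tool_rot: [[-0.99, 0.142, 0.0], [0.142, 0.99, -0.001], [-0.0, -0.001, -1.0]]
ft_force: [0.3, -1.3, 0.3]
finger_gap: 0.0853
grip_force: 0.0
top off 361 156 (np.float64(393.6033750372993), np.float64(234.57431599822817))
side off 338 204
```

View pics/c4.png

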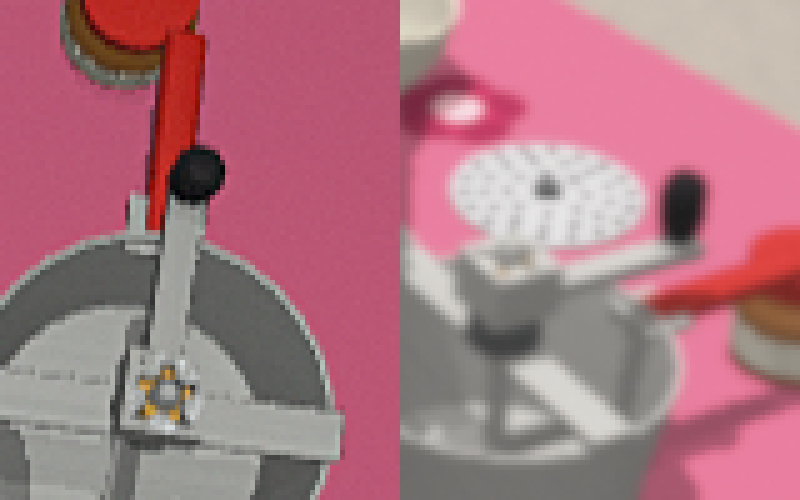

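The top view shows the crank seated around the brass teeth with its knob over the red handle, and the side view shows it down on the collar. I'll check the angle.

Run:
```python
from h import *
im=cv2.imread("pics/top4.png").astype(int)
T=lambda x,y:((x+.5)/5-.5+361,(y+.5)/5-.5+156)
S=np.array([.5115,-.2015]);ang=lambda d:np.degrees(np.arctan2(d[1],d[0]))
k=onz("top",*T(197,173),.174)[:2];tip=onz("top",*T(167,392),.160)[:2]
print("tip",tip,"knob",k,"len",np.linalg.norm(k-tip),"crank yaw",ang(k-tip))
g=cv2.resize(im[150:215,385:408].astype(np.uint8),None,fx=1,fy=1).astype(int)
red=im[...,2]-im[...,:2].max(-1)  # red handle vs pink: use green+blue low
L=[];Rr=[]
for v in range(166,200):
    m=np.nonzero((im[v,385:408,0]<70)&(im[v,385:408,1]<70)&(im[v,385:408,2]>150))[0]
    if len(m)>3:
        a=onz("top",385+m[0]-.5,v,.093)[:2];b=onz("top",385+m[-1]+.5,v,.093)[:2]
        if v<184: Rr.append(b)
        L.append(a)
L=np.array(L);Rr=np.array(Rr)
for n,P in(("L",L),("R",Rr)):
    p=np.polyfit(P[:,0],P[:,1],1);y=np.degrees(np.arctan(p[0]));print(n,y,len(P),"perp offset from shaft",(np.polyval(p,tip[0])-tip[1])*np.cos(np.radians(y)))
```

```text
tip [ 0.5119 -0.2015] knob [ 0.6172 -0.2171] len 0.1064905804771474 crank yaw -8.403993664356296
L -8.450520606187371 23 perp offset from shaft 0.011581266999615852
R -6.373546979702698 18 perp offset from shaft -0.012252502827832076
```

```bash
python3 -c "
from rig import manip
print(manip.finish_job())"
```

```text
the job is handed in; nothing more can be done
None
```

The steel crank is fully home on the collar and released, with its knob over the red handle (the last picture put it within about a degree). The job was handed in at about 23 s, and nothing else was touched.

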